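# Weigh two biscuit tins and seat the fuller one in its holder

## Robot

A 6-joint arm with a two-finger parallel gripper is mounted at the origin on a cart in front of the work surface, level with it; the furniture and walls round the work are solid. World frame = base frame: x ahead of the robot, y to its left, z up, the work surface at z = 0. Lengths are in m, angles in rad, forces in N, time in s.
With the tool pointing down it reaches from about 0.225 to 0.875 m from the base axis. Payload 3.4 kg.
Tool frame: the origin (TCP) lies on the centre line of the jaws, within the pads' length; the fingertips stand 11 mm ahead of it and the grasp point (between the pads) lies 8 mm behind it; z points along the fingers, y is the line along which they close (so a half turn about z gives the same grasp; the last joint's range is limited). The gripper opens to 85 mm and grips with 20 to 120 N. Pads are 22 mm wide; open, the fingers measure 114 mm over their backs; the gripper's body (76 mm by 85 mm) begins 54 mm behind the grasp point. The pads swing forward as they close: fully open they stand 13 mm farther back than shut.
Start: joints at [1.183, 0.276, 1.505, -0, 1.361, -0.121], TCP at [0.152, 0.555, 0.242] pointing down, gripper open.
Joint ranges: [-2.89, 2.89], [-0.75, 2.08], [0.22, 2.7], [-1.18, 4.32], [0.11, 2.71], [-2.7, 2.7]. Speed limits (rad/s): [2.57, 2.57, 3.14, 3.14, 3.14, 3.14].

## Interface

Orientations are given as a unit quaternion [w, x, y, z].
In Python, from rig import manip, eyes, job gives the robot as it stands.
- The arm moves only by the tool drive_tool, never from a script. Its argument "rows" is a list of rows, each a list of 3 entries, a list of its own where there are three numbers: the turn, a rotation vector about the world's x, y, z in rad, then the shift along the world's x, y, z in cm, then the finger opening in cm, from 0 to 8.54. A call has 1 to 8 rows; each row shifts and turns the commanded pose from where the row before left it; what a row does not reach is not made up. A row lasts 1/8 s, in which the tool goes at most 62.5 mm and 10.7 degrees, less where a joint would pass 70% of its speed; a pose out of reach is approached as far as the arm can. A call is refused whole if a number of a shift passes 6.25 or a number of a turn 0.188, either way. A call with a gripper value outside its range is refused whole. The fingers move at their own pace and stop on an object; "force" is the grip in N (left out, the last holds). Time passes only in rows, so rows that do not move let the fingers close. It gives the time, the measured TCP pose, the force, the opening and the grip force at its end, in the units of the state.
- manip.get_state(): the state, without advancing time (a new reading comes with each control period).
- eyes.get_image(name): name is "side" or "top"; returns the picture (420x560x3 uint8, red, green, blue); there is no depth.
- eyes.get_calibration(name): a dict with "camera_matrix" (3x3 intrinsics, pixels), "k1" (the pictures are not rectified: a ray, as slopes to the right and down, at radius r is drawn at 1 + k1 r^2 times it, then the intrinsics apply), "view" (4x4, takes a point from world to camera coordinates). Camera axes: x right, y up, looking along -z (the intrinsics and any distortion apply to the point x, -y, -z); pixel columns grow to the right and rows downward; lengths in m; the calibration is good to about 2 mm. A picture is of the moment at which its call begins. get_calibration takes no time and is no camera call.
- job.sign_off(): hands the job in; it is judged then, once.
The state is a dict: "clock": time; "qpos": joint angles; "qd": joint speeds; "effort": joint torques, N m; "position": TCP position; "ee_rot": TCP orientation; "contact_force": force on the tool from outside, world axes, zero at the start; "moment": the same for the moment, N m; "width": finger opening in m; "gripper_force": force on a finger pad.
Only numpy, scipy, OpenCV 4.12 (cv2) and the standard library are available. Lean on these libraries where they do the work, as an engineer would, in place of code of your own. Each camera call takes 0.05 s, during which the arm holds its last target. There are 200 camera calls.

## Task

Two biscuit tins look alike, but one is fuller: stand one on each pan of the balance, let go of both and let it settle to see which is heavier. Then press that heavier tin gently into the round cup of the tin holder, feeling for the cup's mouth, until it stands upright fully home on the cup's floor, and leave the lighter tin standing on its pan. Keep the tins upright, set nothing down hard on the balance or the holder, and leave the other things on the table where they are.

Things in the scene. Friction and masses are not known exactly. Their poses are not given: they have to be found in the camera images.
- tin_a_mid (a point): One of two closed round biscuit tins that look the same (bare metal, paper band, 54.4 mm diameter, 85 mm tall, foot edge bevelled 2 mm). They differ only in the solid contents, which may shift 3 mm inside (in all: lighter tin under 0.3 kg, heavier 0.39 to 0.5 kg); either tin may be the heavier. Loose, upright. The point is the centre, 42.5 mm above the underside; z is the tin's axis, up.
- tin_b_mid (a point): One of two closed round biscuit tins that look the same (bare metal, paper band, 54.4 mm diameter, 85 mm tall, foot edge bevelled 2 mm). They differ only in the solid contents, which may shift 3 mm inside (in all: lighter tin under 0.3 kg, heavier 0.39 to 0.5 kg); either tin may be the heavier. Loose, upright. The point is the centre, 42.5 mm above the underside; z is the tin's axis, up.
- balance: Equal-arm counter balance, fixed: grey base 120 x 280 mm, pans on its +y and -y sides. Origin at the middle of the underside on the table, z up, y along the arms. It may be turned up to 0.25 rad.
- pan_left_top (a point): Centre of the floor of the left pan (on the +y side of the balance): open round steel dish, flat floor at least 84 mm across, rim 5 mm higher. The point is on the floor's surface, 110 mm from the middle of the balance and 86 mm above the table when level. The pans stay horizontal and move straight up and down, at most 10 mm, one opposite to the other. Empty they are level; 0.5 N tips them fully.
- pan_right_top (a point): Centre of the floor of the right pan (on the -y side of the balance): open round steel dish, flat floor at least 84 mm across, rim 5 mm higher. The point is on the floor's surface, 110 mm from the middle of the balance and 86 mm above the table when level. The pans stay horizontal and move straight up and down, at most 10 mm, one opposite to the other. Empty they are level; 0.5 N tips them fully.
- beam (a joint): Beam angle of the balance, rad: 0 level, about +0.09 left pan fully up (right side heavier), about -0.09 left pan fully down (left side heavier).
- holder: Tin holder, fixed: round wooden foot, 120 mm diameter, carrying an open aluminium cup. Origin: centre of the foot's underside, on the table, z up. The cup's axis is 7 mm off it in an unknown direction that varies. Cup: inner diameter 58 mm, outer 70, flat rim 52 mm above the table, floor 30 mm above. It sinks on its cushion 1 mm per 2 N, at most 6 mm (a tin home in it stands 24 to 30 mm above the table).
- counter_bell: Counter bell, 74 mm across, 57 mm tall, loose bystander. Origin at the centre of its underside.
- cookie_pack: Clear bag of cookies, 64 x 96 x 94 mm, loose bystander. Origin at the centre of its underside.
- packet: Flat kraft-paper packet, 62 x 100 x 14 mm, loose bystander. Origin at the centre of its underside.

How it is judged:
On the way:
1. the two tins stand on opposite pans, let go, and the beam has tipped to the heavier side and is at rest ((((horizontal distance between tin_a_mid and pan_left_top below 0.028 m and z of tin_a_mid in the frame of pan_left_top between 0.039 and 0.046 m and angle between tin_a_mid's own z axis and vertical below 0.1 rad) and (horizontal distance between tin_b_mid and pan_right_top below 0.028 m and z of tin_b_mid in the frame of pan_right_top between 0.039 and 0.046 m and angle between tin_b_mid's own z axis and vertical below 0.1 rad)) or ((horizontal distance between tin_a_mid and pan_right_top below 0.028 m and z of tin_a_mid in the frame of pan_right_top between 0.039 and 0.046 m and angle between tin_a_mid's own z axis and vertical below 0.1 rad) and (horizontal distance between tin_b_mid and pan_left_top below 0.028 m and z of tin_b_mid in the frame of pan_left_top between 0.039 and 0.046 m and angle between tin_b_mid's own z axis and vertical below 0.1 rad))) and (value of joint beam below -0.06 rad or value of joint beam above 0.06 rad) and contact force between the fingers and tin_a below 0.1 N and contact force between the fingers and tin_b below 0.1 N and linear speed of each of tin_a, tin_b below 0.02 m/s), for 0.4 s.
At the end, for the whole second after the job is handed in: The heavier tin (it weighs on the holder with over 3.3 N) stands upright (within 0.09 rad) and fully home in the holder's cup, its underside no more than 33 mm above the table; the lighter tin stands upright on the floor of one of the pans; both are released and at rest (((horizontal distance between tin_a_mid and holder below 0.012 m and z of tin_a_mid in the frame of holder below 0.0755 m and angle between tin_a_mid's own z axis and vertical below 0.09 rad and contact force between tin_a and holder above 3.3 N and ((horizontal distance between tin_b_mid and pan_left_top below 0.028 m and z of tin_b_mid in the frame of pan_left_top between 0.039 and 0.046 m and angle between tin_b_mid's own z axis and vertical below 0.1 rad) or (horizontal distance between tin_b_mid and pan_right_top below 0.028 m and z of tin_b_mid in the frame of pan_right_top between 0.039 and 0.046 m and angle between tin_b_mid's own z axis and vertical below 0.1 rad))) or (horizontal distance between tin_b_mid and holder below 0.012 m and z of tin_b_mid in the frame of holder below 0.0755 m and angle between tin_b_mid's own z axis and vertical below 0.09 rad and contact force between tin_b and holder above 3.3 N and ((horizontal distance between tin_a_mid and pan_left_top below 0.028 m and z of tin_a_mid in the frame of pan_left_top between 0.039 and 0.046 m and angle between tin_a_mid's own z axis and vertical below 0.1 rad) or (horizontal distance between tin_a_mid and pan_right_top below 0.028 m and z of tin_a_mid in the frame of pan_right_top between 0.039 and 0.046 m and angle between tin_a_mid's own z axis and vertical below 0.1 rad)))) and contact force between the fingers and tin_a below 0.1 N and contact force between the fingers and tin_b below 0.1 N and linear speed of each of tin_a, tin_b below 0.02 m/s); the robot touches nothing.
It fails at once if the balance was loaded or struck with more than 60 N (contact force between balance and anything else above 60 N).
It fails at once if the holder was pressed with more than 25 N (contact force between holder and anything else above 25 N).
It fails at once if a tin was tipped by more than 0.5 rad (angle between any of tin_a_mid, tin_b_mid's own z axis and vertical above 0.5 rad).
It fails at once if a bystander was moved by more than 30 mm (distance of any of counter_bell, cookie_pack, packet from where it was at the start of the episode above 0.03 m).
It also fails if it takes over 72 s, if anything falls off the work surface, if the arm or the gripper's body presses on something with over 40 N, if the wrist force passes 120 N, or if a joint passes its speed limit or range.

## Working session

There is one attempt and no reset: what is moved stays moved. The work goes in short steps, Python scripts to look and compute and a tool call to move; the robot and the scene stay as the last step left them, time stands still between calls to the robot, and variables do not carry over. Pictures are saved under pics/ and viewed, at most 10 in all, crops included, and the job is handed in when it is done.

Besides the shell and the picture viewer there is one more tool, called after "Request:" as name(argument=value, ...) on one line, values as JSON. drive_tool: Moves the arm, as the interface text tells. Its arguments: {"type":"object","properties":{"rows":{"type":"array"},"force":{"type":"number"}},"required":["rows"]}

```bash
ls; mkdir -p pics
cat > h.py <<'E'
import numpy as np, cv2
from rig import manip, eyes, job
def ray(name,u,v):
    c=eyes.get_calibration(name);K=np.array(c["camera_matrix"]);V=np.array(c["view"]);k=c["k1"]
    d=np.array([(u-K[0,2])/K[0,0],(v-K[1,2])/K[1,1]]);s=d.copy()
    for _ in range(30): s=d/(1+k*(s@s))
    R=V[:3,:3];return -R.T@V[:3,3],R.T@np.array([s[0],-s[1],-1])
def onplane(name,u,v,z):
    o,d=ray(name,u,v);return o+d*(z-o[2])/d[2]
def proj(name,p):
    c=eyes.get_calibration(name);K=np.array(c["camera_matrix"]);V=np.array(c["view"]);k=c["k1"]
    q=V[:3,:3]@np.array(p)+V[:3,3];s=np.array([q[0],-q[1]])/-q[2];s=s*(1+k*(s@s))
    return K[0,0]*s[0]+K[0,2],K[1,1]*s[1]+K[1,2]
def snap(name,fn):
    im=np.array(eyes.get_image(name))[:,:,::-1].copy();cv2.imwrite("pics/"+fn,im);return im
E
python3 - <<'E'
from h import *
a=snap("top","t0.png");b=snap("side","s0.png")
for n in("top","side"):
    c=eyes.get_calibration(n);print(n,np.round(ray(n,280,210),3).tolist(),c["camera_matrix"],c["k1"])
print(manip.get_state())
E
```

```text
pics
top [[0.433, -0.01, 1.037], [0.125, -0.029, -0.992]] [[401.38264361   0.         278.39245434]
 [  0.         401.38264361 207.10485723]
 [  0.           0.           1.        ]] 0.028804730496117918
side [[0.589, 0.679, 0.519], [-0.067, -0.855, -0.515]] [[380.9519437    0.         278.06344489]
 [  0.         380.9519437  207.22223209]
 [  0.           0.           1.        ]] -0.06522950817814069
{'clock': 0.1, 'qpos': array([ 1.18300689e+00,  2.76526785e-01,  1.50599654e+00, -1.42595471e-05,
        1.36070442e+00, -1.20989372e-01]), 'qd': array([-0.0009534 ,  0.00074762, -0.00131641,  0.00060089,  0.00069955,
        0.00023454]), 'effort': array([ 1.54958558e-03, -4.17694223e+01, -2.46406567e+01, -2.41787866e-04,
        5.85554997e-03,  4.29215277e-05]), 'position': array([0.15142918, 0.55423547, 0.24153301]), 'ee_rot': array([-1.98991232e-04,  1.33003207e-01,  9.91115270e-01, -7.92987603e-04]), 'contact_force': array([-0.45559883,  0.38858281,  0.32579094]), 'moment': array([-0.02733138, -0.06027707, -0.00407546]), 'gripper_force': 0.0, 'width': 0.08519563623194988}
```

View pics/t0.png

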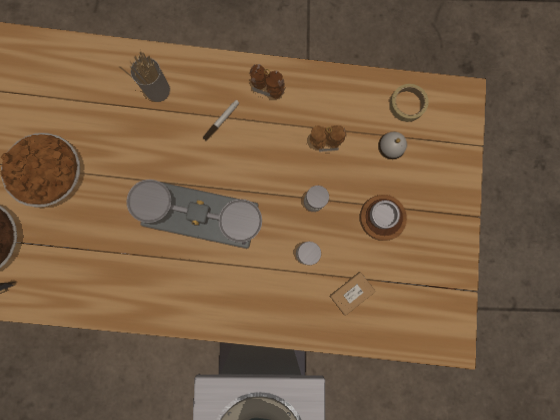

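View pics/s0.png

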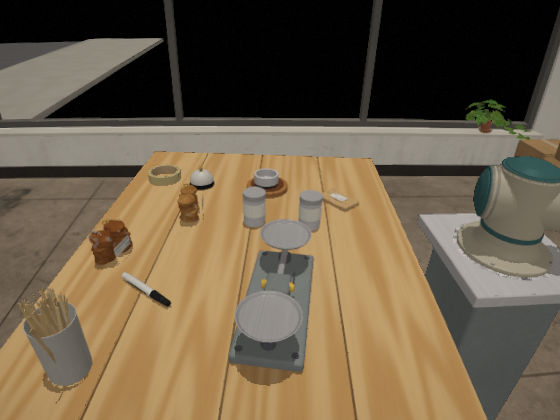

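The top view shows tins at about (317,198) and (309,253), pans at (151,201) and (240,220), the holder at (384,216) with its cup at (384,214), and the packet at (353,294). The side view agrees. Next I'll refine these with circle fits.

Run:
```python
from h import *
im=cv2.imread("pics/t0.png");g=cv2.resize(cv2.cvtColor(im,cv2.COLOR_BGR2GRAY),None,fx=4,fy=4,interpolation=cv2.INTER_CUBIC)
vis=cv2.resize(im,None,fx=4,fy=4,interpolation=cv2.INTER_CUBIC)
# name, approx px, z, radius m
for n,(u,v),z,r in [("t1",(317,198),.085,.0272),("t2",(309,253),.085,.0272),("panL",(151,201),.091,.045),("panR",(240,220),.091,.045),("foot",(384,217),.015,.06),("cup",(384,214),.052,.035),("cupin",(384,214),.052,.029)]:
    c=onplane("top",u,v,z);pr=4*np.hypot(*(np.subtract(proj("top",c+[r,0,0]),proj("top",c))))
    w=int(pr*1.6);U,Vv=4*u,4*v;roi=cv2.GaussianBlur(g[Vv-w:Vv+w,U-w:U+w],(0,0),2)
    cs=cv2.HoughCircles(roi,cv2.HOUGH_GRADIENT_ALT,1.5,10,param1=100,param2=.5,minRadius=int(pr*.88),maxRadius=int(pr*1.15))
    print(n,np.round(c,4),"pr",round(pr/4,1))
    if cs is not None:
        for x,y,R in cs[0][:3]:
            uu,vv=(U-w+x+.5)/4-.5,(Vv-w+y+.5)/4-.5;print("   ",round(uu,1),round(vv,1),round(R/4,1),np.round(onplane("top",uu,vv,z),4))
            cv2.circle(vis,(int(U-w+x),int(Vv-w+y)),int(R),(0,0,255),1)
cv2.imwrite("pics/v0.png",cv2.resize(vis[640:1160,450:1750],(800,320)))
```

```text
t1 [ 0.5842 -0.1264  0.085 ] pr 11.1
    317.2 196.0 11.0 [ 0.5891 -0.1269  0.085 ]
t2 [ 0.4523 -0.1081  0.085 ] pr 11.5
    308.4 253.5 11.3 [ 0.4511 -0.1067  0.085 ]
panL [0.5672 0.2668 0.091 ] pr 18.8
    149.5 200.6 19.8 [0.568  0.2704 0.091 ]
panR [0.5265 0.0565 0.091 ] pr 18.9
    239.2 220.8 19.4 [0.5247 0.0582 0.091 ]
foot [ 0.5497 -0.3081  0.015 ] pr 23.0
    381.0 217.0 21.9 [ 0.5495 -0.3003  0.015 ]
cup [ 0.553  -0.2974  0.052 ] pr 13.9
    385.0 214.2 13.8 [ 0.5524 -0.2999  0.052 ]
    381.2 220.2 14.6 [ 0.5372 -0.2903  0.052 ]
    382.8 207.5 14.1 [ 0.5692 -0.2946  0.052 ]
cupin [ 0.553  -0.2974  0.052 ] pr 11.5
    386.4 214.5 11.0 [ 0.5519 -0.3033  0.052 ]
```

View pics/v0.png

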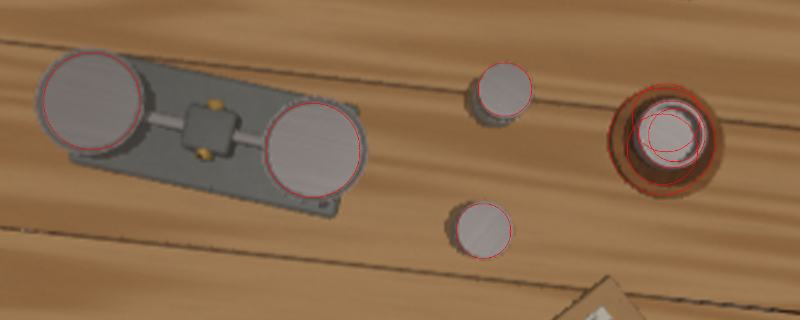

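The tins fit well at (0.589,-0.127) and (0.451,-0.107). The pan centres are about L (0.568,0.272) and R (0.524,0.057), and the cup is about (0.552,-0.300). I'll move to the near tin first.

Request:
drive_tool(rows=[[[0,0,0],[2.14,-4.72,0],8.5],[[0,0,0],[2.14,-4.72,0],8.5],[[0,0,0],[2.14,-4.72,0],8.5],[[0,0,0],[2.14,-4.72,0],8.5],[[0,0,0],[2.14,-4.72,0],8.5],[[0,0,0],[2.14,-4.72,0],8.5],[[0,0,0],[2.14,-4.72,0],8.5],[[0,0,0],[2.14,-4.72,0],8.5]], force=40)

```text
clock: 1.1
position: [0.323, 0.1755, 0.2422]
ee_rot: [0.0, 0.133, 0.991, 0.0]
contact_force: [0.2, -0.0, -0.6]
width: 0.085
gripper_force: 0.0
```

Request:
drive_tool(rows=[[[0,0,0],[2.14,-4.72,0],8.5],[[0,0,0],[2.14,-4.72,0],8.5],[[0,0,0],[2.14,-4.72,0],8.5],[[0,0,0],[2.14,-4.72,0],8.5],[[0,0,0],[2.14,-4.72,-3],8.5],[[0,0,0],[2.14,-4.72,-3],8.5],[[0,0,0],[0,0,-2],8.5],[[0,0,0],[0,0,0],8.5]])

```text
clock: 2.1
position: [0.4497, -0.106, 0.1605]
ee_rot: [-0.003, 0.134, 0.991, 0.001]
contact_force: [-0.5, -0.5, 0.4]
width: 0.085
gripper_force: 0.0
```

Request:
drive_tool(rows=[[[0,0,0],[0,0,-4],8.5],[[0,0,0],[0,0,-4],8.5],[[0,0,0],[0,0,-2.3],8.5],[[0,0,0],[0,0,0],4.5],[[0,0,0],[0,0,0],4.5],[[0,0,0],[0,0,0],4.5],[[0,0,0],[0,0,0],4.5],[[0,0,0],[0,0,0],4.5]], force=40)

```text
clock: 3.1
position: [0.4523, -0.1066, 0.0609]
ee_rot: [0.002, 0.133, 0.991, -0.0]
contact_force: [-1.3, -0.7, 6.7]
width: 0.0526
gripper_force: 42.0
```

Request:
drive_tool(rows=[[[0,0,0],[0,0,1.5],4.5],[[0,0,0],[0,0,3],4.5],[[0,0,0],[0,0,4],4.5],[[0,0,0],[0,0,3.5],4.5],[[0,0,0],[0,0,0.5],4.5],[[0,0,0],[0,0,0],4.5],[[0,0,0],[0,0,0],4.5]])

```text
clock: 3.98
position: [0.45, -0.1056, 0.1826]
ee_rot: [-0.002, 0.133, 0.991, 0.001]
contact_force: [-0.0, 0.5, -3.2]
width: 0.053
gripper_force: 43.4
```

Request:
drive_tool(rows=[[[0,0,0],[0.5,2,0],4.5],[[0,0,0],[1.2,4,0],4.5],[[0,0,0],[1.5,5,0],4.5],[[0,0,0],[1.5,5,0],4.5],[[0,0,0],[1.5,5,0],4.5],[[0,0,0],[1.5,5,0],4.5],[[0,0,0],[1.5,5,0],4.5],[[0,0,0],[1.2,4,0],4.5]])

```text
clock: 4.97
position: [0.5549, 0.2458, 0.1822]
ee_rot: [-0.001, 0.133, 0.991, -0.001]
contact_force: [1.4, 0.3, -2.5]
width: 0.0533
gripper_force: 43.4
```

Request:
drive_tool(rows=[[[0,0,0],[0.7,2,0],4.5],[[0,0,0],[0.4,0.9,0],4.5],[[0,0,0],[0,0,0],4.5],[[0,0,0],[0,0,0],4.5]])

```text
clock: 5.48
position: [0.5659, 0.2714, 0.1843]
ee_rot: [-0.0, 0.134, 0.991, -0.001]
contact_force: [0.4, 0.8, -2.2]
width: 0.0532
gripper_force: 43.4
```

Request:
drive_tool(rows=[[[0,0,0],[0.2,0,-1.5],4.5],[[0,0,0],[0,0,-1.2],4.5],[[0,0,0],[0,0,-0.6],4.5],[[0,0,0],[0,0,-0.4],4.5],[[0,0,0],[0,0,-0.3],4.5],[[0,0,0],[0,0,-0.3],4.5],[[0,0,0],[0,0,-0.2],4.5],[[0,0,0],[0,0,0],4.5]])

```text
clock: 6.48
position: [0.5682, 0.273, 0.1393]
ee_rot: [0.0, 0.133, 0.991, 0.0]
contact_force: [0.6, 0.4, -2.7]
width: 0.0533
gripper_force: 43.5
```

Request:
drive_tool(rows=[[[0,0,0],[0,0,-0.2],4.5],[[0,0,0],[0,0,-0.1],4.5],[[0,0,0],[0,0,0],4.5]])

```text
clock: 6.85
position: [0.5685, 0.2729, 0.137]
ee_rot: [0.0, 0.133, 0.991, 0.0]
contact_force: [-1.0, -0.4, 2.0]
width: 0.0528
gripper_force: 43.6
```

Request:
drive_tool(rows=[[[0,0,0],[0,0,0],6],[[0,0,0],[0,0,0],8.5],[[0,0,0],[0,0,0],8.5],[[0,0,0],[0,0,1],8.5],[[0,0,0],[0,0,3],8.5],[[0,0,0],[0,0,4],8.5],[[0,0,0],[0.2,-4,0],8.5],[[0,0,0],[0.2,-5,0],8.5]])

```text
clock: 7.85
position: [0.5728, 0.1829, 0.2179]
ee_rot: [0.001, 0.132, 0.991, 0.001]
contact_force: [0.9, -0.0, 0.4]
width: 0.085
gripper_force: 0.0
```

Request:
drive_tool(rows=[[[0,0,0],[0.3,-5,0],8.5],[[0,0,0],[0.3,-5,0],8.5],[[0,0,0],[0.3,-5,0],8.5],[[0,0,0],[0.3,-5,0],8.5],[[0,0,0],[0.3,-5,0],8.5],[[0,0,0],[0.2,-4,-2],8.5],[[0,0,0],[0.2,-2,-2],8.5],[[0,0,0],[0,0,0],8.5]])

```text
clock: 8.85
position: [0.5904, -0.1282, 0.1753]
ee_rot: [-0.001, 0.134, 0.991, 0.0]
contact_force: [0.4, 1.2, -0.5]
width: 0.0853
gripper_force: 0.0
```

Request:
drive_tool(rows=[[[0,0,0],[-0.1,0.1,-4],8.5],[[0,0,0],[0,0,-4],8.5],[[0,0,0],[0,0,-3.5],8.5],[[0,0,0],[0,0,0],4.5],[[0,0,0],[0,0,0],4.5],[[0,0,0],[0,0,0],4.5],[[0,0,0],[0,0,0],4.5],[[0,0,0],[0,0,0],4.5]])

```text
clock: 9.85
position: [0.5916, -0.1265, 0.0633]
ee_rot: [0.002, 0.133, 0.991, -0.0]
contact_force: [-0.0, -1.0, 6.2]
width: 0.0523
gripper_force: 42.1
```

Request:
drive_tool(rows=[[[0,0,0],[0,0,1.5],4.5],[[0,0,0],[0,0,3],4.5],[[0,0,0],[0,0,4],4.5],[[0,0,0],[0,0,3.5],4.5],[[0,0,0],[0,0,0.5],4.5],[[0,0,0],[0,0,0],4.5],[[0,0,0],[0,0,0],4.5]])

```text
clock: 10.72
position: [0.5889, -0.1256, 0.1842]
ee_rot: [-0.002, 0.133, 0.991, 0.001]
contact_force: [-0.6, -0.1, -4.4]
width: 0.0517
gripper_force: 43.5
```

Request:
drive_tool(rows=[[[0,0,0],[-0.7,2,0],4.5],[[0,0,0],[-1.4,4,0],4.5],[[0,0,0],[-1.7,4.5,0],4.5],[[0,0,0],[-1.4,4,0],4.5],[[0,0,0],[-0.8,2.5,0],4.5],[[0,0,0],[-0.5,1.2,0],4.5],[[0,0,0],[0,0,0],4.5],[[0,0,0],[0,0,0],4.5]])

```text
clock: 11.72
position: [0.5256, 0.0552, 0.1862]
ee_rot: [0.0, 0.133, 0.991, -0.0]
contact_force: [0.7, -0.4, -4.2]
width: 0.0524
gripper_force: 43.4
```

Request:
drive_tool(rows=[[[0,0,0],[0,0,-1.2],4.5],[[0,0,0],[0,0,-0.7],4.5],[[0,0,0],[0,0,-0.3],4.5],[[0,0,0],[0,0,-0.2],4.5],[[0,0,0],[0,0,0],4.5]])

```text
clock: 12.35
position: [0.5253, 0.0558, 0.1623]
ee_rot: [0.0, 0.133, 0.991, 0.0]
contact_force: [-0.7, 0.8, -3.9]
width: 0.052
gripper_force: 43.4
```

Request:
drive_tool(rows=[[[0,0,0],[0,0,-0.2],4.5],[[0,0,0],[0,0,-0.2],4.5],[[0,0,0],[0,0,-0.2],4.5],[[0,0,0],[0,0,-0.2],4.5],[[0,0,0],[0,0,-0.2],4.5],[[0,0,0],[0,0,-0.2],4.5],[[0,0,0],[0,0,-0.2],4.5],[[0,0,0],[0,0,-0.2],4.5]])

```text
clock: 13.35
position: [0.5254, 0.0559, 0.1462]
ee_rot: [0.0, 0.133, 0.991, 0.0]
contact_force: [1.0, 0.1, -1.1]
width: 0.0519
gripper_force: 43.4
```

Request:
drive_tool(rows=[[[0,0,0],[0,0,-0.2],4.5],[[0,0,0],[0,0,-0.2],4.5],[[0,0,0],[0,0,-0.1],4.5],[[0,0,0],[0,0,0],4.5],[[0,0,0],[0,0,0],4.5]])

```text
clock: 13.98
position: [0.5253, 0.0559, 0.1414]
ee_rot: [0.0, 0.133, 0.991, 0.0]
contact_force: [1.0, 0.8, -1.7]
width: 0.0522
gripper_force: 43.3
```

Request:
drive_tool(rows=[[[0,0,0],[0,0,-0.1],4.5],[[0,0,0],[0,0,-0.1],4.5],[[0,0,0],[0,0,-0.1],4.5],[[0,0,0],[0,0,0],4.5]])

```text
clock: 14.48
position: [0.5255, 0.0558, 0.1393]
ee_rot: [0.001, 0.133, 0.991, 0.0]
contact_force: [-1.2, -0.7, 5.1]
width: 0.0522
gripper_force: 43.3
```

Request:
drive_tool(rows=[[[0,0,0],[0,0,0.1],6],[[0,0,0],[0,0,0],8.5],[[0,0,0],[0,0,0],8.5],[[0,0,0],[0,0,2],8.5],[[0,0,0],[0,0,4],8.5],[[0,0,0],[-3,0,4],8.5],[[0,0,0],[-6,0,0],8.5],[[0,0,0],[-6,0,0],8.5]])

```text
clock: 15.48
position: [0.3739, 0.0558, 0.2395]
ee_rot: [0.0, 0.133, 0.991, 0.0]
contact_force: [0.4, 0.9, 0.9]
width: 0.0848
gripper_force: 0.0
```

Run:
```python
from h import *
a=snap("top","t1.png");b=snap("side","s1.png")
cv2.imwrite("pics/v1.png",np.hstack([cv2.resize(a[140:300,100:420],(400,200)),cv2.resize(b[130:370,180:380],(334,400))[:200]]) if 0 else cv2.resize(np.hstack([a[140:380,110:410],b[130:370,160:420]]),(800,343)))
```

```text
(no output)
```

View pics/v1.png

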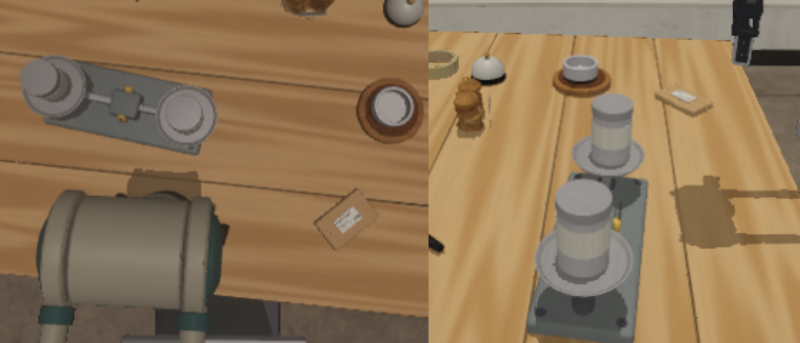

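Both tins stand on opposite pans. The right pan (crop about (185,115)) is low and the left is high, which agrees with the wrist force of 4.3 N against 2.6 N, so the right tin is the heavier. Next I'll refine the cup position.

Run:
```python
from h import *
out=[]
for n,c in(("top",(384,214)),("side",(266,180))):
    im=cv2.imread(f"pics/{'t' if n=='top' else 's'}1.png");u,v=c
    cr=cv2.resize(im[v-30:v+30,u-30:u+30],(400,400),interpolation=cv2.INTER_CUBIC)
    # predicted outer and inner rim circles for estimate
    for r,col in((.035,(0,0,255)),(.029,(0,255,0))):
        p=[proj(n,(.5524+r*np.cos(t),-.3005+r*np.sin(t),.052)) for t in np.linspace(0,6.28,60)]
        q=((np.array(p)-[u-30,v-30]+.5)*400/60).astype(int);cv2.polylines(cr,[q],True,col,1)
    out.append(cr)
cv2.imwrite("pics/v2.png",np.hstack(out))
```

```text
(no output)
```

View pics/v2.png

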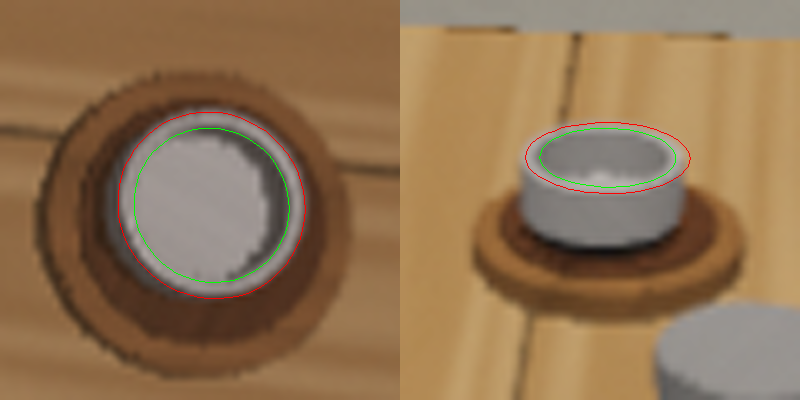

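Request:
drive_tool(rows=[[[0,0,0],[6,0,0],8.5],[[0,0,0],[6,0,0],8.5],[[0,0,0],[3.1,0,-2],8.5],[[0,0,0],[0,0,-4],8.5],[[0,0,0],[0,0,-3.5],8.5],[[0,0,0],[0,0,-0.4],8.5],[[0,0,0],[0,0,0],8.5]])

```text
clock: 16.45
position: [0.5271, 0.0558, 0.1409]
ee_rot: [0.001, 0.133, 0.991, 0.0]
contact_force: [0.4, 0.3, -0.5]
width: 0.0851
gripper_force: 0.0
```

The top overlay of the cup rim agrees within about 1 mm. The side view suggests about +1 mm in x, so I'll aim at (0.553,-0.300). Grasping the heavy tin.

Request:
drive_tool(rows=[[[0,0,0],[-0.15,0,0],8.5],[[0,0,0],[0,0,0],4.5],[[0,0,0],[0,0,0],4.5],[[0,0,0],[0,0,0],4.5],[[0,0,0],[0,0,0],4.5],[[0,0,0],[0,0,0],4.5]])

```text
clock: 17.2
position: [0.5251, 0.0552, 0.1415]
ee_rot: [0.001, 0.133, 0.991, -0.001]
contact_force: [-2.5, -1.9, 5.2]
width: 0.0518
gripper_force: 41.1
```

Request:
drive_tool(rows=[[[0,0,0],[0,0,0.3],4.5],[[0,0,0],[0,0,0.3],4.5],[[0,0,0],[0,0,0.3],4.5],[[0,0,0],[0,0,0.3],4.5],[[0,0,0],[0,0,0.3],4.5],[[0,0,0],[0,0,0.3],4.5],[[0,0,0],[0,0,0.4],4.5],[[0,0,0],[0,0,0.4],4.5]])

```text
clock: 18.2
position: [0.5241, 0.0564, 0.1662]
ee_rot: [-0.001, 0.133, 0.991, 0.0]
contact_force: [-0.3, -0.5, -3.9]
width: 0.0521
gripper_force: 42.4
```

Request:
drive_tool(rows=[[[0,0,0],[0,0,1],4.5],[[0,0,0],[0,0,2],4.5],[[0,0,0],[0.2,-3,0],4.5],[[0,0,0],[0.4,-5,0],4.5],[[0,0,0],[0.4,-5,0],4.5],[[0,0,0],[0.5,-5,0],4.5],[[0,0,0],[0.4,-5,0],4.5],[[0,0,0],[0.4,-5,0],4.5]])

```text
clock: 19.2
position: [0.5478, -0.2255, 0.1967]
ee_rot: [0.0, 0.133, 0.991, 0.0]
contact_force: [1.0, -0.3, -4.7]
width: 0.0523
gripper_force: 43.3
```

Request:
drive_tool(rows=[[[0,0,0],[0.3,-4,0],4.5],[[0,0,0],[0.2,-2.6,-2],4.5],[[0,0,0],[0,-1,-2],4.5],[[0,0,0],[0,0,-1],4.5],[[0,0,0],[0,0,0],4.5],[[0,0,0],[0,0,0],4.5]])

```text
clock: 19.95
position: [0.5532, -0.2994, 0.1469]
ee_rot: [0.0, 0.132, 0.991, 0.0]
contact_force: [0.6, -0.7, -4.8]
width: 0.0518
gripper_force: 43.4
```

Request:
drive_tool(rows=[[[0,0,0],[0,0,-1],4.5],[[0,0,0],[0,0,-0.8],4.5],[[0,0,0],[0,0,-0.4],4.5],[[0,0,0],[0,0,-0.2],4.5],[[0,0,0],[0,0,-0.2],4.5],[[0,0,0],[0,0,-0.2],4.5],[[0,0,0],[0,0,-0.1],4.5],[[0,0,0],[0,0,0],4.5]])

```text
clock: 20.95
position: [0.5527, -0.3001, 0.1173]
ee_rot: [0.0, 0.133, 0.991, 0.0]
contact_force: [-1.0, -0.5, -4.5]
width: 0.0518
gripper_force: 43.4
```

Request:
drive_tool(rows=[[[0,0,0],[0,0,-0.2],4.5],[[0,0,0],[0,0,0],4.5]])

```text
clock: 21.2
position: [0.553, -0.3003, 0.1156]
ee_rot: [0.0, 0.133, 0.991, -0.0]
contact_force: [0.4, -0.3, -2.2]
width: 0.0518
gripper_force: 43.5
```

Request:
drive_tool(rows=[[[0,0,0],[0,0,-0.1],4.5],[[0,0,0],[0,0,-0.1],4.5],[[0,0,0],[0,0,0],4.5],[[0,0,0],[0,0,0],4.5]])

```text
clock: 21.7
position: [0.553, -0.3003, 0.1138]
ee_rot: [0.0, 0.133, 0.991, -0.0]
contact_force: [0.7, -0.5, 0.5]
width: 0.0517
gripper_force: 43.7
```

Run:
```python
from h import *
s=manip.get_state();print(s["contact_force"],s["moment"],s["position"])
b=snap("side","s2.png");u,v=270,160
cv2.imwrite("pics/v3.png",cv2.resize(b[110:220,210:330],None,fx=5,fy=5,interpolation=cv2.INTER_CUBIC))
```

```text
[ 0.74453687 -0.53621753  0.52026905] [ 0.09154348 -0.02087026 -0.00932263] [ 0.55303903 -0.30029079  0.11375093]
```

View pics/v3.png

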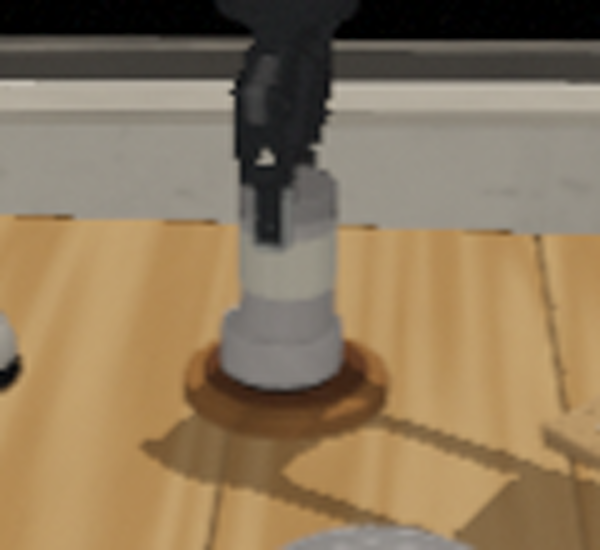

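The tin rests on the rim: its edges are at 240–335 and the cup's at 221–343 in the crop, so it stands about 3 mm toward -x. I'll slide it toward +x under light pressure.

Request:
drive_tool(rows=[[[0,0,0],[0.1,0,0],4.5],[[0,0,0],[0,0,0],4.5]])

```text
clock: 22.0
position: [0.5535, -0.3003, 0.1134]
ee_rot: [-0.0, 0.133, 0.991, -0.0]
contact_force: [-0.5, 0.3, 1.3]
width: 0.0519
gripper_force: 43.8
```

Request:
drive_tool(rows=[[[0,0,0],[0.1,0,0],4.5],[[0,0,0],[0,0,0],4.5]])

```text
clock: 22.25
position: [0.5541, -0.3003, 0.1132]
ee_rot: [-0.001, 0.133, 0.991, -0.0]
contact_force: [-2.5, -1.7, 1.9]
width: 0.0521
gripper_force: 44.0
```

Request:
drive_tool(rows=[[[0,0,0],[0.1,0,0],4.5],[[0,0,0],[0,0,0],4.5]])

```text
clock: 22.5
position: [0.5564, -0.3005, 0.113]
ee_rot: [0.001, 0.133, 0.991, -0.0]
contact_force: [0.1, -2.3, -4.1]
width: 0.0524
gripper_force: 43.9
```

The tin slipped into the mouth, with the force back to its own weight. Going down and easing toward -y.

Request:
drive_tool(rows=[[[0,0,0],[0,-0.05,-0.1],4.5],[[0,0,0],[0,-0.05,-0.1],4.5],[[0,0,0],[0,0,-0.2],4.5],[[0,0,0],[0,0,0],4.5]])

```text
clock: 23.0
position: [0.556, -0.301, 0.1091]
ee_rot: [0.0, 0.133, 0.991, 0.0]
contact_force: [1.4, -1.1, -2.9]
width: 0.0521
gripper_force: 43.7
```

Request:
drive_tool(rows=[[[0,0,0],[0,-0.05,-0.2],4.5],[[0,0,0],[0,0,-0.2],4.5],[[0,0,0],[0,0,-0.2],4.5],[[0,0,0],[0,0,0],4.5]])

```text
clock: 23.5
position: [0.5556, -0.3015, 0.1031]
ee_rot: [-0.0, 0.133, 0.991, 0.0]
contact_force: [1.4, -1.0, -4.5]
width: 0.0519
gripper_force: 43.7
```

Request:
drive_tool(rows=[[[0,0,0],[0,0,-0.2],4.5],[[0,0,0],[0,0,-0.2],4.5],[[0,0,0],[0,0,0],4.5]])

```text
clock: 23.88
position: [0.5556, -0.3016, 0.0991]
ee_rot: [-0.0, 0.133, 0.991, 0.0]
contact_force: [0.5, -1.5, -3.2]
width: 0.0518
gripper_force: 43.7
```

Request:
drive_tool(rows=[[[0,0,0],[0,0,-0.2],4.5],[[0,0,0],[0,0,-0.2],4.5],[[0,0,0],[0,0,0],4.5]])

```text
clock: 24.25
position: [0.5557, -0.3016, 0.0951]
ee_rot: [-0.0, 0.133, 0.991, 0.0]
contact_force: [0.6, -0.1, -4.5]
width: 0.0519
gripper_force: 43.6
```

Request:
drive_tool(rows=[[[0,0,0],[0,0,-0.15],4.5],[[0,0,0],[0,0,-0.1],4.5],[[0,0,0],[0,0,0],4.5]])

```text
clock: 24.62
position: [0.5558, -0.3017, 0.0932]
ee_rot: [0.0, 0.133, 0.991, -0.0]
contact_force: [-0.0, -0.1, -0.7]
width: 0.0521
gripper_force: 43.7
```

Request:
drive_tool(rows=[[[0,0,0],[0,0,-0.1],4.5],[[0,0,0],[0,0,-0.1],4.5],[[0,0,0],[0,0,0],4.5]])

```text
clock: 25.0
position: [0.5558, -0.3017, 0.0913]
ee_rot: [0.0, 0.133, 0.991, -0.0]
contact_force: [-1.4, 0.5, 3.6]
width: 0.0518
gripper_force: 43.8
```

Request:
drive_tool(rows=[[[0,0,0],[0,0,0],5.8],[[0,0,0],[0,0,0],7.5],[[0,0,0],[0,0,0],8.5],[[0,0,0],[0,0,1],8.5],[[0,0,0],[0,0,4],8.5],[[0,0,0],[0,0,5],8.5],[[0,0,0],[-6,0,2],8.5],[[0,0,0],[-6,0,0],8.5]])

```text
clock: 26.0
position: [0.4366, -0.3027, 0.2134]
ee_rot: [0.002, 0.132, 0.991, -0.002]
contact_force: [-0.3, -0.5, 0.2]
width: 0.0849
gripper_force: 0.0
```

Request:
drive_tool(rows=[[[0,0,0],[-6,0,0],8.5],[[0,0,0],[-6,0,0],8.5],[[0,0,0],[0,0,0],8.5],[[0,0,0],[0,0,0],8.5]])

```text
clock: 26.5
position: [0.3171, -0.3023, 0.2115]
ee_rot: [0.001, 0.133, 0.991, -0.001]
contact_force: [0.5, -0.3, 1.4]
width: 0.0849
gripper_force: 0.0
```

Run:
```python
from h import *
a=snap("top","t3.png");b=snap("side","s3.png")
cv2.imwrite("pics/v4.png",cv2.resize(np.hstack([a[140:380,110:410],b[130:370,160:420]]),(800,343)))
```

```text
(no output)
```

View pics/v4.png

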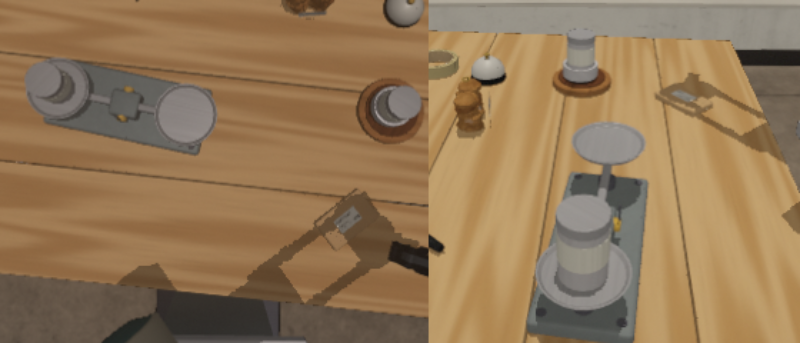

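The heavy tin stands upright in the cup (side crop (580,60)). The light tin stands in the lowered left pan at (583,240), and the bystanders haven't moved.

```bash
python3 -c "
from rig import job
print(job.sign_off())"
```

```text
the job is handed in; nothing more can be done
None
```

The job is handed in at about 26.6 s on the robot's clock; the sign-off gave no verdict. The heavier tin (about 4.5 N at the wrist, against 2.6 N for the other) stands upright on the cup's floor, and the lighter tin stands on the left pan.

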